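# Check the lacquer on a copper dish cover with a pen gauge

### The arm

A 6-joint arm with a two-finger parallel gripper is mounted at the origin on the work surface. World frame = base frame: x ahead of the robot, y to its left, z up, the work surface at z = 0. Lengths are in mm, angles in rad, forces in N, time in s.
With the tool pointing down it reaches from about 275 to 750 mm from the base axis. Payload 10.2 kg.
Tool frame: the origin (TCP) lies between the finger pads; the fingertips stand 17 mm ahead of it and the grasp point (between the pads) lies 2 mm behind it (tips_ahead is the distance from the TCP to the fingertips, in mm); z points along the fingers, y is the line along which they close (so a half turn about z gives the same grasp; the last joint's range is limited). The gripper opens to 85 mm and grips with 20 to 120 N. Pads are 22 mm wide; open, the fingers measure 114 mm over their backs; the gripper's body (76 mm by 85 mm) begins 54 mm behind the grasp point. The pads swing forward as they close: fully open they stand 13 mm farther back than shut.
Start: joints at [-1.554, 0.313, 1.498, -0, 1.331, -0.223], TCP at [124.678, -509.987, 248.294] pointing down, gripper open.
Joint ranges: [-2.94, 2.94], [-0.97, 2.17], [0.19, 2.56], [-1.23, 4.37], [0.02, 3.11], [-2.88, 2.88]. Speed limits (rad/s): [2.39, 2.39, 3.01, 3.14, 3.14, 3.14].

### API

Orientations are given as a unit quaternion [w, x, y, z].
In Python, from rig import sense, capture, finish_job, boxes_of, tips_ahead gives the robot as it stands.
- The arm moves only by the tool drive_tool, never from a script. Its argument "commands" is text: rows parted by semicolons, each of 7 numbers parted by spaces: the shift along the world's x, y, z in units of 0.1 m (1.0 is 0.1 m), then the turn, a rotation vector about the world's x, y, z in units of pi/4 rad (1.0 is pi/4 rad), then the opening in per cent of the stroke, from 0 (shut) to 100 (fully open). A call has 1 to 20 rows; each row shifts and turns the commanded pose from where the row before left it; what a row does not reach is not made up. A row lasts 1/12 s, in which the tool goes at most 41.7 mm and 7.16 degrees, less where a joint would pass 70% of its speed; a pose out of reach is approached as far as the arm can. A call with a number of a shift or a turn outside -1 to 1 is refused whole. A call with a gripper value outside its range is refused whole. The fingers move at their own pace and stop on an object; "force" is the grip in N (left out, the last holds). Time passes only in rows, so rows that do not move let the fingers close. It gives the time, the measured TCP pose, the force, the opening and the grip force at its end, in the units of the state.
- sense(): the state, without advancing time (a new reading comes with each control period).
- capture(name): name is "side" or "top"; returns a dict with "pixels" (400x640x3 uint8, blue, green, red), "fov_y" (degrees; the focal length in pixels is half the picture's height over the tangent of half this angle, whatever the lens; pixels are square), "cx", "cy" (the principal point, pixels), "position" and "attitude" of the camera in the world. Camera axes: x right, y down, z forward; pixel columns grow to the right and rows downward; lengths in mm; the calibration is good to about 2 mm. A picture is of the moment at which its call begins. There is no depth.
- finish_job(): hands the job in; it is judged then, once.
Trained networks look in a picture, given as the dict that the camera call returned (one of the last four; its "shot" number tells which), for a name from the list of things; names that differ only in an ending like _2 or _b are one class to them, and where a whole thing is asked for, a point or a joint stands for the part that bears it (a point fixed in the world has none). Each returns a list of dicts, best first, with "confidence" (0 to 1); they miss things now and then, are a little off and sometimes report something else, mostly with a low value. They report only what shows in the picture. A call takes as long as a camera call. They do not tell look-alikes from the thing itself.
- boxes_of(picture, name): "position" ([column, row] in pixels, amid what is visible of it).
The state is a dict: "time_s": time; "joints": joint angles; "dq": joint speeds; "tau": joint torques, N m; "eef_pos": TCP position; "ee_rot": TCP orientation; "force": force on the tool from outside, world axes, zero at the start; "wrist_torque": the same for the moment, N m; "grip_width": opening from 0.0 (shut) to 1.0 (fully open); "grip_force": force on a finger pad.
Only numpy, scipy, OpenCV 4.12 (cv2) and the standard library are available. Lean on these libraries where they do the work, as an engineer would, in place of code of your own. Each camera call takes 0.05 s, during which the arm holds its last target. There are 200 camera calls.

### The job

Take the orange coating gauge out of its stand and zero it by pressing its tip, upright and lightly, on the bare copper disc of the zero plate for about a second. Then measure the lacquer on the copper cover that bears the blue ring: press the tip lightly inside the ring with the gauge square to the sloping copper there, each time only until the spring tip is about half-way in. Finish while holding the gauge pressed there in the gripper, without shoving the cover or disturbing the other things on the bench.

Things in the scene. Friction and masses are not known exactly. Their poses are not given: they have to be found in the camera images.
- gauge_grip (a point): centre of the gauge's orange body, 28 (its x) x 22 (its y) x 80 mm (its z; +z towards the rear, up while in the stand); grip its flat sides from above. Under it a black nose, 14 mm across, 30 mm long, then a steel tip, standing out 10 mm, so the free tip's end is 80 mm from here along -z. Mass 0.1 kg. It starts upright, tip down, its body's lower end resting on the stand
- tip_end (a point): the very end of the gauge's steel tip (7 mm across, round end), on its axis; axes parallel to the gauge's
- gauge_tip (a joint): how far the spring tip is pushed into the nose: 0 free (out), 0.008 m at its stop. It takes about 1 N to start it moving, 3 N at 0.004 and 5 N at 0.008
- stand: fixed black block 66 x 66 x 50 mm on a 76 mm square steel foot, holding the gauge in a hole 17 mm across and 45 mm deep in the middle of its top; origin at the centre of its underside. The gauge is drawn straight up, 45 mm frees it
- zero_plate: fixed zero plate: grey square holder 76 x 76 mm, 8 mm thick, with a bare copper disc 50 mm across in the middle whose level top is 12 mm above the bench; origin at the centre of its underside
- zero_top (a point): centre of the top of the zero plate's copper disc; z is up
- lid: the copper dish cover to measure, loose on the bench, 0.3 to 0.55 kg; round, 178 mm across at the rim, a low upright band up to 32 mm, then a cone rising at 30 degrees to a small knob, 98 mm high in all. Origin at the centre of its underside, z up; the blue ring is on its -x side
- mark: the painted blue ring, 33 mm across with a clear middle 23 mm across, on the sloping side of that cover, 52 mm out from the cover's axis and 48 mm above the bench. Origin at the ring's centre on the copper; its z is the outward normal of the copper there (30 degrees from vertical), the gauge's z is to lie along it
- lid_plain: bystander: a second cover of the same shape without a ring, origin at the centre of its underside
- bowl: bystander: copper bowl 124 mm across, 52 mm high, origin at the centre of its underside
- tinned_pot: bystander: silvery tinned pot 96 mm across, 87 mm high, origin at the centre of its underside
- hammer: bystander: hammer lying on the bench, origin on its underside
There are look-alikes about, which are no part of the job. What is shaped like the lid but green or pink is not meant.

How it is judged:
By the outcome, as a careful person would: the job done as asked, in the order asked, and still so for the second after the job is handed in, while the arm keeps its last pose, push and grip.
It also fails if it takes over 43 s, if anything falls off the work surface, if the arm or the gripper's body presses on something with over 40 N, if the wrist force passes 120 N, or if a joint passes its speed limit or range.

## Working session

There is one attempt and no reset: what is moved stays moved. The work goes in short steps, Python scripts to look and compute and a tool call to move; the robot and the scene stay as the last step left them, time stands still between calls to the robot, and variables do not carry over. Pictures are saved under pics/ and viewed, at most 10 in all, crops included, and the job is handed in when it is done.

Besides the shell and the picture viewer there is one more tool, called as name(argument=value, ...), one argument or row to a line, values as JSON. drive_tool: Moves the arm, as the interface text tells. Shifts and turns lie within -1 to 1; 1 stands for 0.1 m of shift or pi/4 rad of turn. Its arguments: {"type":"object","properties":{"commands":{"type":"string"},"force":{"type":"number"}},"required":["commands"]}

```bash
ls; mkdir -p pics; cat > h.py <<'E'
import numpy as np, cv2
from rig import *
from scipy.spatial.transform import Rotation as R
def rot(c):
    a=np.array(c["attitude"],float)
    return R.from_quat([a[1],a[2],a[3],a[0]]).as_matrix() if a.size==4 else a.reshape(3,3)
def f(c): return 200/np.tan(np.radians(c["fov_y"]/2))
def ray(c,p):
    d=np.array([(p[0]-c["cx"])/f(c),(p[1]-c["cy"])/f(c),1]); return np.array(c["position"],float),rot(c)@d
def onz(c,p,z):
    o,d=ray(c,p); return o+d*(z-o[2])/d[2]
def proj(c,X):
    q=rot(c).T@(np.array(X,float)-np.array(c["position"])); return [c["cx"]+f(c)*q[0]/q[2],c["cy"]+f(c)*q[1]/q[2]]
def tri(c1,p1,c2,p2):
    A=[];b=[]
    for c,p in((c1,p1),(c2,p2)):
        o,d=ray(c,p); d=d/np.linalg.norm(d); M=np.eye(3)-np.outer(d,d); A.append(M);b.append(M@o)
    return np.linalg.lstsq(np.vstack(A),np.hstack(b),rcond=None)[0]
E
python3 - <<'E'
from h import *
s=sense();print(s)
C={n:capture(n) for n in("side","top")}
for n,c in C.items():
    cv2.imwrite(f"pics/{n}0.png",c["pixels"]); print(n,c["position"],c["attitude"],c["fov_y"],c["cx"],c["cy"],[k for k in c])
    for t in("gauge_grip","stand","zero_plate","lid","mark","lid_plain","bowl","tinned_pot","hammer"):
        print(t,[(np.round(b["position"]).tolist(),round(b["confidence"],2),np.round(onz(c,b["position"],20)).tolist()[:2]) for b in boxes_of(c,t)[:5]])
E
```

```text
pics
{'time_s': 0.0, 'joints': array([-1.55438669e+00,  3.13402841e-01,  1.49845421e+00, -6.20267411e-06,
        1.33102712e+00, -2.23407232e-01]), 'dq': array([ 0.00116201, -0.00055982, -0.00016226,  0.00010776, -0.0007933 ,
       -0.00107763]), 'tau': array([-7.18748906e-04, -4.12264788e+01, -2.59738630e+01, -2.46500749e-04,
        4.18260592e-03, -1.77246676e-06]), 'eef_pos': array([ 124.67933968, -509.7226048 ,  247.7527568 ]), 'ee_rot': array([-6.42614279e-04,  9.92819298e-01,  1.19622009e-01,  6.37199646e-05]), 'force': array([-0.58136647, -0.39945967, -0.24393951]), 'wrist_torque': array([0.01087976, 0.00224398, 0.00515309]), 'grip_force': 0.0, 'grip_width': 0.9990295261086571}
side [-63.84423221 755.61770054 804.1457071 ] [ 0.14982992 -0.26822114  0.84348762 -0.44060987] 56.98464514580357 318.5184312664449 195.2424299183828 ['pixels', 'fov_y', 'cx', 'cy', 'position', 'attitude', 'shot']
gauge_grip [([290.0, 207.0], 0.71, [653.0, -44.0]), ([343.0, 191.0], 0.38, [554.0, -238.0]), ([258.0, 270.0], 0.16, [534.0, 248.0])]
stand [([292.0, 221.0], 0.92, [598.0, 14.0])]
zero_plate
[... 523 characters left out ...]
  0.71428413 -0.04027223] 47.2660317606118 321.15993416341405 205.4241427127831 ['pixels', 'fov_y', 'cx', 'cy', 'position', 'attitude', 'shot']
gauge_grip [([293.0, 190.0], 0.57, [617.0, 20.0])]
stand [([298.0, 195.0], 0.73, [595.0, 1.0])]
zero_plate [([293.0, 230.0], 0.8, [465.0, 21.0])]
lid [([346.0, 269.0], 0.91, [318.0, -171.0]), ([364.0, 205.0], 0.71, [551.0, -244.0]), ([349.0, 137.0], 0.64, [815.0, -196.0]), ([472.0, 208.0], 0.56, [532.0, -651.0])]
mark [([293.0, 149.0], 0.62, [773.0, 18.0])]
lid_plain [([237.0, 209.0], 0.65, [550.0, 230.0])]
bowl [([292.0, 149.0], 0.92, [775.0, 22.0])]
tinned_pot [([177.0, 255.0], 0.76, [382.0, 453.0])]
hammer [([407.0, 241.0], 0.82, [416.0, -400.0])]
```

View pics/side0.png

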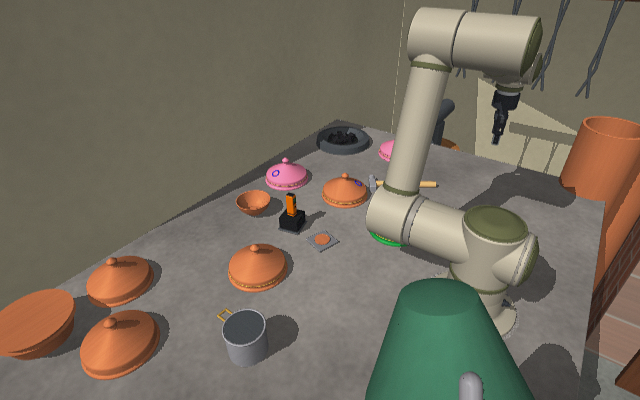

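View pics/top0.png

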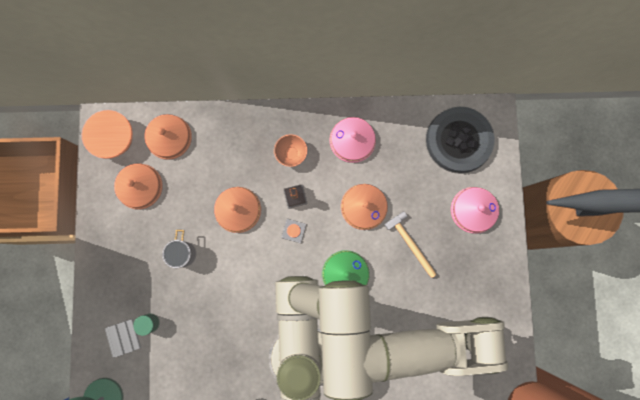

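Copper covers: top (364,206) bears a blue ring at about (375,215). The covers at (237,209), (137,186) and (167,137) have no ring. Pink (352,140) and (475,210) and green (346,270) are look-alikes. So (364,206) is the one meant; I'll confirm it enlarged.

```bash
cat > m.py <<'E'
from h import *
T=capture("top");S=capture("side")
def crop(c,x,y,w,h,k): return cv2.resize(c["pixels"][y:y+h,x:x+w],None,fx=k,fy=k,interpolation=cv2.INTER_CUBIC)
def cen(c,box,lo,hi):
    x,y,w,h=box; hsv=cv2.cvtColor(c["pixels"][y:y+h,x:x+w],cv2.COLOR_BGR2HSV)
    m=cv2.inRange(hsv,lo,hi); ys,xs=np.nonzero(m); return np.array([xs.mean()+x,ys.mean()+y]),np.array([xs.min()+x,xs.max()+x,ys.min()+y,ys.max()+y]),len(xs)
E
python3 - <<'E'
from m import *
a=np.hstack([crop(T,275,170,50,75,8),crop(T,335,175,50,75,8)]); 
cv2.imwrite("pics/c_top.png",a)
b=np.hstack([crop(S,270,180,50,75,8),crop(S,320,165,50,75,8)]); cv2.imwrite("pics/c_side.png",b)
bl=((110,60,40),(145,255,255))
rt=cen(T,(355,200,40,30),*bl);rs=cen(S,(335,165,40,40),*bl);print("ring",rt,rs,"tri",tri(T,rt[0],S,rs[0]),onz(T,rt[0],48),onz(S,rs[0],48))
cu=((3,80,60),(20,255,255))
z1=cen(T,(283,222,22,18),*cu);z2=cen(S,(308,230,30,20),*cu);print("zero",z1,z2,tri(T,z1[0],S,z2[0]),onz(T,z1[0],12),onz(S,z2[0],12))
l1=cen(T,(335,180,60,55),*cu);print("lid",l1,onz(T,[(l1[1][0]+l1[1][1])/2,(l1[1][2]+l1[1][3])/2],20))
g1=cen(T,(280,180,30,30),*cu);g2=cen(S,(280,185,25,32),*cu);print("gauge",g1,g2,onz(T,g1[0],130))
E
```

```text
ring (array([374.79310345, 214.51724138]), array([371, 378, 211, 218]), 29) (array([357.61904762, 182.76190476]), array([354, 361, 180, 185]), 21) tri [ 513.98519198 -280.53272692   48.21372679] [ 513.1707444  -281.00221576   48.        ] [ 514.99929918 -280.41157259   48.        ]
zero (array([293.24637681, 230.24637681]), array([287, 299, 224, 236]), 138) (array([321.66423358, 238.81021898]), array([314, 329, 234, 244]), 137) [465.90448476  22.96766689  10.22959813] [464.66097381  22.15659462  12.        ] [465.92254047  25.19052404  12.        ]
lid (array([363.27082048, 206.06292412]), array([341, 387, 184, 229]), 1621) [ 546.88615744 -244.9867604    20.        ]
gauge (array([293.2745098 , 192.43137255]), array([289, 297, 187, 197]), 51) (array([290.29591837, 204.27040816]), array([281, 296, 185, 216]), 196) [590.46405117  12.53946502 130.        ]
```

View pics/c_top.png

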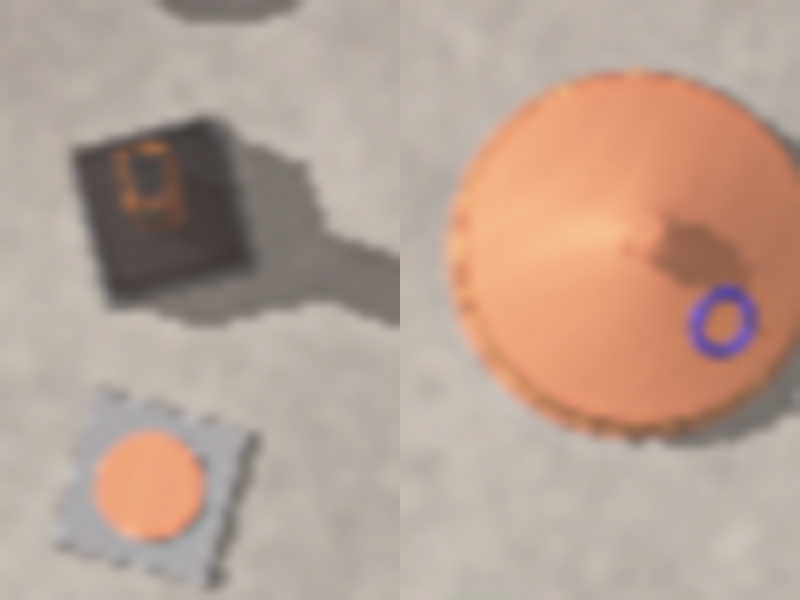

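View pics/c_side.png

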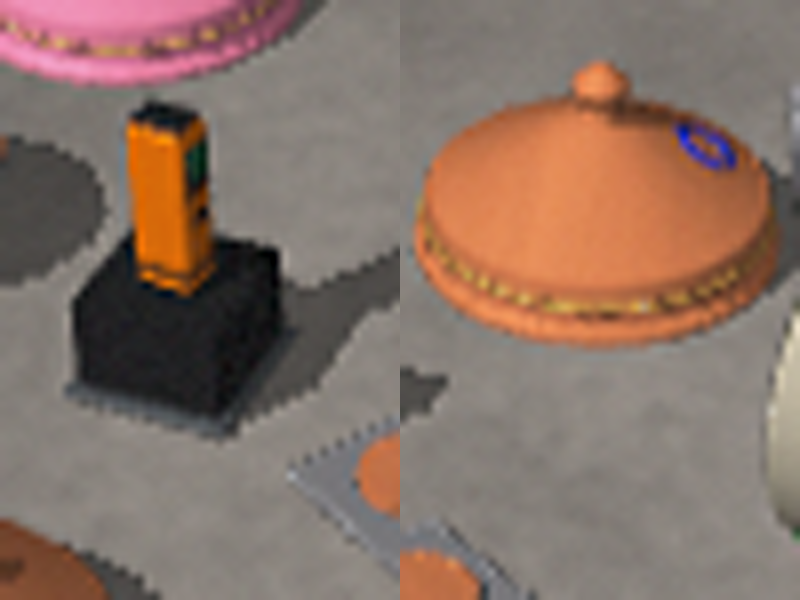

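The crops confirm it: the copper cover at top (364,206) carries the ring at (374.8,214.5), which is (357.6,182.8) in the side view. The gauge stands upright in the stand at top (293,192), and its sides look parallel to the stand's. Next is the gauge's pose.

```bash
python3 - <<'E'
from m import *
up=lambda x,y,u,v:[x+(u+.5)/8-.5,y+(v+.5)/8-.5]
q=np.array([onz(T,up(275,170,*p),50) for p in((72,150),(218,118),(252,268),(110,302))])
print("stand ctr",q.mean(0).round(1))
for i in range(4):
    d=q[(i+1)%4]-q[i]; print(np.linalg.norm(d).round(1),np.degrees(np.arctan2(d[1],d[0])).round(1))
print("gauge top tri",tri(T,up(275,170,148,174),S,up(270,180,168,116)).round(1), onz(T,up(275,170,148,174),130).round(1),onz(S,up(270,180,168,116),130).round(1))
# side: gauge top corners
for P,c,o in(([(130,118),(150,102),(208,112),(190,132)],S,(270,180)),([(116,147),(166,142),(182,208),(132,212)],T,(275,170))):
    g=np.array([onz(c,up(*o,*p),130) for p in P]); 
    for i in range(4):
        d=g[(i+1)%4]-g[i]; print("g",np.linalg.norm(d).round(1),np.degrees(np.arctan2(d[1],d[0])).round(1))
# stand silhouette via dark mask
hsv=cv2.cvtColor(T["pixels"][175:215,278:312],cv2.COLOR_BGR2GRAY)
# lid: axis from rim circle
L=cv2.cvtColor(T["pixels"],cv2.COLOR_BGR2HSV)[175:240,335:395]; m=cv2.inRange(L,(3,80,60),(20,255,255))
k=cv2.convexHull(np.argwhere(m)[:,::-1].astype(np.int32)); e=cv2.fitEllipse(k); c=[e[0][0]+335,e[0][1]+175]; print("lid ell",c,e[1:],onz(T,c,25).round(1))
kt=up(335,175,645,228-0); kt=up(335,175,642-400,230); ks=up(320,165,602-400,70); print("knob",tri(T,kt,S,ks).round(1),onz(T,kt,95),onz(S,ks,95))
E
```

```text
stand ctr [589.7  11.4  50. ]
69.1 -78.9
71.8 -168.5
67.2 102.2
73.0 13.0
gauge top tri [595.1  13.7 130.9] [594.5  13.2 130. ] [596.8  13.1 130. ]
g 13.6 -87.0
g 25.4 -162.2
g 15.6 101.0
g 27.1 12.8
g 22.1 -85.6
g 30.2 -167.5
g 22.0 93.2
g 29.8 12.8
lid ell [363.7511444091797, 206.3693904876709] ((45.86415481567383, 46.39005661010742), 114.5695571899414) [ 546.8 -243.6   25. ]
knob [ 549.3 -241.1   97.8] [ 550.01080029 -241.18986254   95.        ] [ 551.46633951 -245.26291049   95.        ]
```

drive_tool(
  commands="0.26 0.29 0 0 0 -0.03 100;0.26 0.29 0 0 0 0 100;0.26 0.29 0 0 0 0 100;0.26 0.29 0 0 0 0 100;0.26 0.29 0 0 0 0 100;0.26 0.29 0 0 0 0 100;0.26 0.29 0 0 0 0 100;0.26 0.29 0 0 0 0 100;0.26 0.29 0 0 0 0 100;0.26 0.29 0 0 0 0 100;0.26 0.29 0 0 0 0 100;0.26 0.29 0 0 0 0 100;0.26 0.29 0 0 0 0 100;0.26 0.29 0 0 0 0 100;0.26 0.29 0 0 0 0 100;0.26 0.29 0 0 0 0 100;0.26 0.29 0 0 0 0 100;0.26 0.29 0 0 0 0 60;0 0 0 0 0 0 60;0 0 0 0 0 0 60",
  force=40,
)

```text
time_s: 2.87
eef_pos: [593.1, 13.4, 247.5]
ee_rot: [-0.0, 0.994, 0.109, -0.001]
force: [-0.0, 0.3, 0.0]
grip_width: 0.611
grip_force: 0.0
```

drive_tool(
  commands="0 0 -0.3 0 0 0 60;0 0 -0.3 0 0 0 60;0 0 -0.2 0 0 0 60;0 0 0 0 0 0 60",
)

```text
time_s: 3.2
eef_pos: [590.4, 11.2, 164.4]
ee_rot: [-0.001, 0.994, 0.107, -0.004]
force: [-0.1, 0.3, -0.4]
grip_width: 0.604
grip_force: 0.0
```

```bash
python3 - <<'E'
from m import *
print(tips_ahead if not callable(tips_ahead) else tips_ahead(), sense()["eef_pos"])
a=crop(S,255,150,75,75,8);b=crop(T,270,160,25*2,75,4) 
s=sense()["eef_pos"]
for dz in(-17,-37,-77): p=proj(S,s+[0,0,dz]); cv2.circle(a,(int((p[0]-255+.5)*8),int((p[1]-150+.5)*8)),3,(255,0,0),-1)
cv2.imwrite("pics/d.png",a)
E
```

```text
17.0 [592.52768671  11.17499856 169.08551688]
```

View pics/d.png

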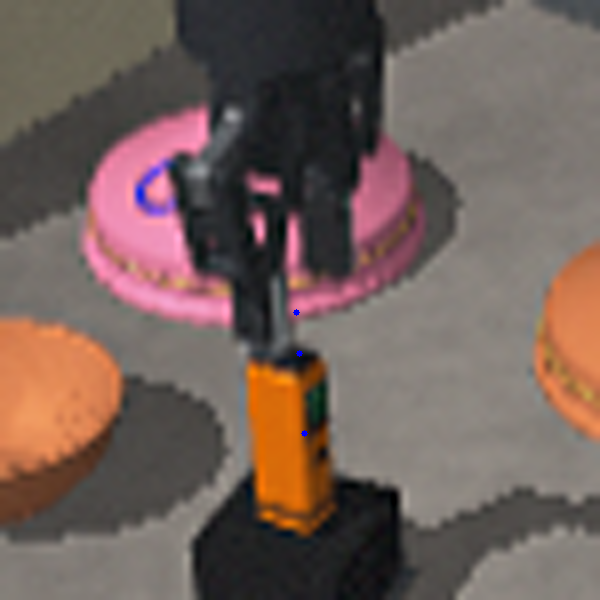

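The side crop shows the gauge's top at (288,357), between and just below the open fingers, about 1 px left of the projected tool axis. I'll shift slightly, go down and grip.

drive_tool(
  commands="0.015 0.01 -0.25 0 0 0 60;0 0 -0.25 0 0 0 60;0 0 -0.24 0 0 0 60;0 0 0 0 0 0 60;0 0 0 0 0 0 0;0 0 0 0 0 0 0;0 0 0 0 0 0 0;0 0 0 0 0 0 0;0 0 0 0 0 0 0;0 0 0 0 0 0 0",
  force=30,
)

```text
time_s: 4.13
eef_pos: [595.3, 13.0, 96.8]
ee_rot: [0.0, 0.994, 0.108, 0.002]
force: [-0.6, 1.6, 6.8]
grip_width: 0.252
grip_force: 34.2
```

drive_tool(
  commands="0 0 0.05 0 0 0 0;0 0 0.2 0 0 0 0;0 0 0.3 0 0 0 0;0 0 0.25 0 0 0 0;0 0 0 0 0 0 0;-0.3 0.025 0 0 0 0 0;-0.3 0.025 0 0 0 0 0;-0.3 0.025 0 0 0 0 0;-0.3 0.025 0 0 0 0 0;-0.085 0.005 0 0 0 0 0;0 0 -0.2 0 0 0 0;0 0 -0.2 0 0 0 0;0 0 0 0 0 0 0;0 0 0 0 0 0 0",
  force=45,
)

```text
time_s: 5.3
eef_pos: [465.8, 23.4, 134.4]
ee_rot: [-0.0, 0.994, 0.108, -0.0]
force: [0.2, 0.9, 0.2]
grip_width: 0.252
grip_force: 45.0
```

```bash
python3 - <<'E'
from m import *
for i in range(4):
    if i: capture("side")
    s=sense();print(s["eef_pos"].round(1),s["force"].round(2),s["ee_rot"].round(3),s["joints"].round(2))
for c in(T,S):
  for n in("tip_end","gauge_grip","zero_plate"): print(n,[(np.round(b["position"],1).tolist(),round(b["confidence"],2)) for b in boxes_of(c,n)[:2]])
a=crop(S,285,165,75,95,6);b=crop(T,270,190,50,95,6)
cv2.imwrite("pics/e.png",np.hstack([a,b]))
E
```

```text
[466.5  23.3 135.4] [ 0.05 -0.62 -0.71] [0.    0.994 0.108 0.001] [-0.2   0.32  1.82 -0.    1.01  1.15]
[466.4  23.3 135.4] [ 0.53  0.   -0.79] [0.    0.994 0.108 0.001] [-0.2   0.32  1.82 -0.    1.01  1.15]
[466.3  23.4 135.3] [ 0.18  1.05 -1.56] [0.    0.994 0.108 0.001] [-0.2   0.32  1.82 -0.    1.01  1.15]
[466.2  23.4 135.2] [-0.5   0.73 -0.79] [0.    0.994 0.108 0.001] [-0.2   0.32  1.82 -0.    1.01  1.15]Traceback (most recent call last):
  File "<stdin>", line 6, in <module>
ValueError: only the last four pictures can be asked about
```

```bash
python3 - <<'E'
from m import *
for c in(T,S):
  for n in("tip_end","gauge_grip","zero_plate"): print(n,[(np.round(b["position"],1).tolist(),round(b["confidence"],2)) for b in boxes_of(c,n)[:2]])
a=crop(S,285,165,75,95,6);b=crop(T,270,190,50,95,6)
e=sense()["eef_pos"]
for dz in(-84,-123): p=proj(S,e+[0,0,dz]);print(p); cv2.circle(a,(int((p[0]-285+.5)*6),int((p[1]-165+.5)*6)),2,(255,0,0),-1)
cv2.imwrite("pics/e.png",np.hstack([a,b]))
E
```

```text
tip_end [([296.7, 193.6], 0.35)]
gauge_grip []
zero_plate []
tip_end []
gauge_grip []
zero_plate [([325.3, 238.8], 0.89)]
[np.float64(321.89286565978114), np.float64(229.42332514173697)]
[np.float64(322.02777393678184), np.float64(238.70591843787793)]
```

View pics/e.png

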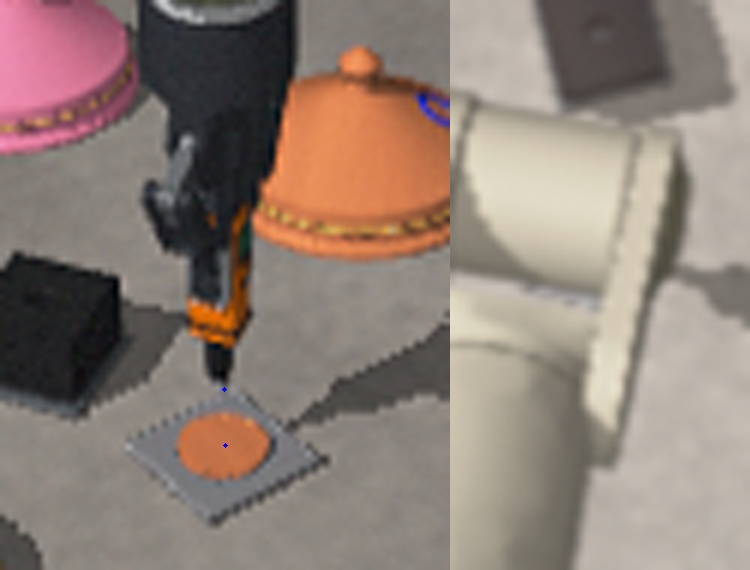

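The gauge hangs upright with its tip at about (221,382), over the copper disc at (224,446). I'll lower it gently.

drive_tool(
  commands="0 0 -0.2 0 0 0 0;0 0 -0.12 0 0 0 0;0 0 0 0 0 0 0;0 0 0 0 0 0 0;0 0 0 0 0 0 0",
)

```text
time_s: 6.37
eef_pos: [466.1, 23.4, 103.0]
ee_rot: [0.0, 0.994, 0.108, 0.0]
force: [-0.2, 0.5, -0.8]
grip_width: 0.247
grip_force: 45.1
```

drive_tool(
  commands="0 0 -0.03 0 0 0 0;0 0 0 0 0 0 0;0 0 0 0 0 0 0;0 0 0 0 0 0 0",
)

```text
time_s: 6.7
eef_pos: [465.8, 23.5, 99.5]
ee_rot: [0.0, 0.994, 0.108, 0.0]
force: [0.5, -0.0, -1.0]
grip_width: 0.248
grip_force: 45.1
```

drive_tool(
  commands="0 0 -0.015 0 0 0 0;0 0 0 0 0 0 0;0 0 0 0 0 0 0",
)

```text
time_s: 6.95
eef_pos: [465.9, 23.5, 97.9]
ee_rot: [0.0, 0.994, 0.108, 0.0]
force: [0.5, 1.0, -0.0]
grip_width: 0.249
grip_force: 45.2
```

drive_tool(
  commands="0 0 -0.015 0 0 0 0;0 0 0 0 0 0 0;0 0 0 0 0 0 0",
)

```text
time_s: 7.2
eef_pos: [465.8, 23.5, 96.4]
ee_rot: [0.0, 0.994, 0.108, 0.0]
force: [1.1, -0.2, 0.7]
grip_width: 0.253
grip_force: 45.3
```

```bash
cat > fz.py <<'E'
from h import *
F=[]
for i in range(8): capture("side"); s=sense(); F.append(np.r_[s["force"],s["eef_pos"]])
print(np.mean(F,0).round(2),sense()["time_s"],sense()["ee_rot"].round(4))
E
python3 fz.py
```

```text
[ 8.300e-01 -4.000e-02  1.330e+00  4.658e+02  2.349e+01  9.638e+01] 7.6 [0.000e+00 9.942e-01 1.079e-01 2.000e-04]
```

drive_tool(
  commands="0 0 -0.013 0 0 0 0;0 0 0 0 0 0 0;0 0 0 0 0 0 0;0 0 0 0 0 0 0;0 0 0 0 0 0 0;0 0 0 0 0 0 0",
)

```text
time_s: 8.1
eef_pos: [465.7, 23.5, 95.0]
ee_rot: [0.0, 0.994, 0.108, 0.0]
force: [1.9, 0.4, 1.8]
grip_width: 0.253
grip_force: 45.4
```

```bash
python3 fz.py;python3 fz.py
```

```text
[  1.66  -0.49   1.81 465.73  23.5   95.03] 8.5 [0.000e+00 9.942e-01 1.079e-01 1.000e-04]
[ 1.3700e+00 -1.7000e-01  1.7200e+00  4.6571e+02  2.3500e+01  9.5010e+01] 8.9 [0.     0.9942 0.1079 0.    ]
```

drive_tool(
  commands="0 0 -0.007 0 0 0 0;0 0 0 0 0 0 0;0 0 0 0 0 0 0;0 0 0 0 0 0 0;0 0 0 0 0 0 0;0 0 0 0 0 0 0;0 0 0 0 0 0 0;0 0 0 0 0 0 0;0 0 0 0 0 0 0;0 0 0 0 0 0 0;0 0 0 0 0 0 0;0 0 0 0 0 0 0;0 0 0 0 0 0 0;0 0 0 0 0 0 0",
)

```text
time_s: 10.07
eef_pos: [465.7, 23.5, 94.3]
ee_rot: [0.0, 0.994, 0.108, -0.0]
force: [1.6, -0.6, 2.4]
grip_width: 0.252
grip_force: 45.4
```

```bash
python3 fz.py
```

```text
[ 1.9300e+00 -2.8000e-01  1.9900e+00  4.6568e+02  2.3520e+01  9.4290e+01] 10.4667 [-0.      0.9942  0.1079 -0.    ]
```

drive_tool(
  commands="0 0 0.1 0 0 0 0;0 0 0.3 0 0 0 0;0 0 0.3 0 0 0 0;0 0 0.3 0 0 0 0;0 0 0 0 0 0 0;0 0 0 0 0 0 0;0 0 0 0 0 0 0",
)

```text
time_s: 11.05
eef_pos: [464.8, 23.7, 193.0]
ee_rot: [-0.0, 0.994, 0.108, -0.001]
force: [-0.0, -0.3, -1.5]
grip_width: 0.25
grip_force: 45.1
```

```bash
python3 fz.py; python3 - <<'E'
from m import *
ring=np.array([514,-280.6,48.]); lid=np.array([548,-243.3,0])
d=(ring-lid)[:2];print("radial",np.linalg.norm(d),np.degrees(np.arctan2(d[1],d[0])))
E
```

```text
[-2.0000e-02 -7.0000e-02 -1.1000e+00  4.6519e+02  2.3600e+01  1.9330e+02] 11.45 [-1.000e-04  9.942e-01  1.079e-01 -3.000e-04]
radial 50.47068456044559 -132.35005278803058
```

Zeroed with about 3 N, roughly 4 mm in, held well over a second. Now to the ring.

drive_tool(
  commands="0.01 -0.34 0.05 0 0 0 0;0.01 -0.34 0 0 0 0 0;0.01 -0.34 0 0 0 0 0;0.01 -0.34 0 0 0 0 0;0.01 -0.34 0 0.082 -0.075 0 0;0.01 -0.34 0 0.082 -0.075 0 0;0.01 -0.34 0 0.082 -0.075 0 0;0.01 -0.34 0 0.082 -0.075 0 0;0.01 -0.34 0 0.082 -0.075 0 0;0 -0.34 0 0.082 -0.075 0 0;0 -0.07 0 0 0 0 0;0 0 0 0 0 0 0;0 0 0 0 0 0 0;0 0 0 0 0 0 0",
)

```text
time_s: 12.72
eef_pos: [475.1, -322.0, 199.6]
ee_rot: [-0.171, 0.96, 0.105, 0.194]
force: [-0.5, 0.8, -2.3]
grip_width: 0.25
grip_force: 45.1
```

```bash
cat > aim.py <<'E'
from m import *
def aim(name=None,ring=np.array([514,-280.6,48.]),az=-132.1,off=86.4):
    s=sense();q=s["ee_rot"];z=R.from_quat([q[1],q[2],q[3],q[0]]).as_matrix()[:,2]
    a=np.radians(az);n=np.array([.5*np.cos(a),.5*np.sin(a),.866])
    p=s["eef_pos"];tip=p+off*z
    dr=np.cross(-z,n)
    print("pos",p.round(1),"tip",tip.round(1),"angle err deg",np.degrees(np.linalg.norm(dr)).round(2),"turn units",(dr/(np.pi/4)).round(3),"joints",s["joints"].round(2))
    d=tip-ring; print("tip rel ring: along n",(d@n).round(1),"lateral",(d-n*(d@n)).round(1)); 
    for h in(30,10,0,-4): print("move to standoff",h,(ring+n*(off+h)-p).round(1))
    return tip
E
python3 fz.py; python3 - <<'E'
from aim import *
tip=aim()
a=crop(S,320,130,90,75,8)
for P in(tip,[514,-280.6,48]): p=proj(S,P); print(p); cv2.circle(a,(int((p[0]-320+.5)*8),int((p[1]-130+.5)*8)),3,(0,255,0),-1)
cv2.imwrite("pics/g.png",a)
E
```

```text
[-2.2000e-01  1.0000e-01 -1.0500e+00  4.7505e+02 -3.2248e+02  1.9965e+02] 13.1167 [-0.171   0.9603  0.1045  0.1943]
pos [ 474.7 -323.4  199.3] tip [ 503.9 -291.5  124.5] angle err deg 0.17 turn units [0.002 0.002 0.002] joints [-1.01  0.48  1.47  0.51  1.37  0.19]
tip rel ring: along n 73.7 lateral [14.6 16.5 12.7]
move to standoff 30 [  0.3  -0.4 -50.5]
move to standoff 10 [  7.    7.  -67.9]
move to standoff 0 [ 10.3  10.7 -76.5]
move to standoff -4 [ 11.6  12.2 -80. ]
[np.float64(362.6771837905918), np.float64(164.82965870275297)]
[np.float64(357.87188587197693), np.float64(182.81981629273585)]
```

View pics/g.png

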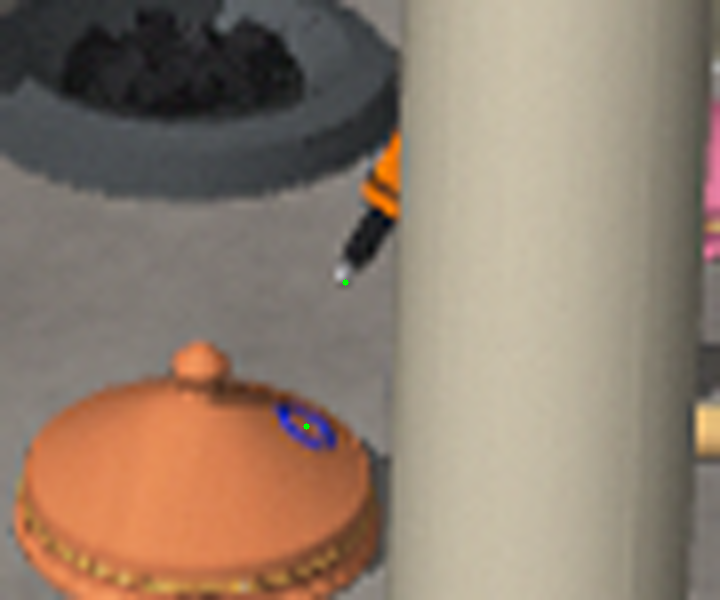

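The side view shows the gauge's tip at about (362.5,164.5) full-frame, on the prediction, tilted squarely toward the ring at (357.9,182.8). Approaching along the normal.

drive_tool(
  commands="0 0 -0.25 0 0 0 0;0 0 -0.25 0 0 0 0;0.03 0.03 -0.08 0 0 0 0;0.03 0.035 -0.08 0 0 0 0;0 0 0 0 0 0 0;0 0 0 0 0 0 0;0 0 0 0 0 0 0",
)

```text
time_s: 13.8
eef_pos: [481.1, -317.4, 134.5]
ee_rot: [-0.17, 0.96, 0.105, 0.195]
force: [-0.7, -0.2, -0.1]
grip_width: 0.251
grip_force: 45.1
```

```bash
python3 fz.py; python3 - <<'E'
from aim import *
tip=aim()
a=crop(S,320,150,60,50,12)
for P in(tip,[514,-280.6,48]): p=proj(S,P); print(p); cv2.circle(a,(int((p[0]-320+.5)*12),int((p[1]-150+.5)*12)),2,(0,255,0),-1)
cv2.imwrite("pics/k.png",a)
E
```

```text
[ 1.0000e-02 -5.0000e-02 -9.5000e-01  4.8079e+02 -3.1723e+02  1.3389e+02] 14.2 [-0.1709  0.9603  0.1042  0.1944]
pos [ 480.7 -317.   133.3] tip [ 509.8 -285.1   58.5] angle err deg 0.18 turn units [0.002 0.003 0.002] joints [-1.    0.56  1.54  0.54  1.24  0.13]
tip rel ring: along n 12.2 lateral [-0.1 -0.  -0. ]
move to standoff 30 [-5.7 -6.8 15.5]
move to standoff 10 [ 1.   0.7 -1.9]
move to standoff 0 [  4.4   4.4 -10.5]
move to standoff -4 [  5.7   5.8 -14. ]
[np.float64(359.5651647321067), np.float64(180.27736647162547)]
[np.float64(357.87188587197693), np.float64(182.81981629273585)]
```

View pics/k.png

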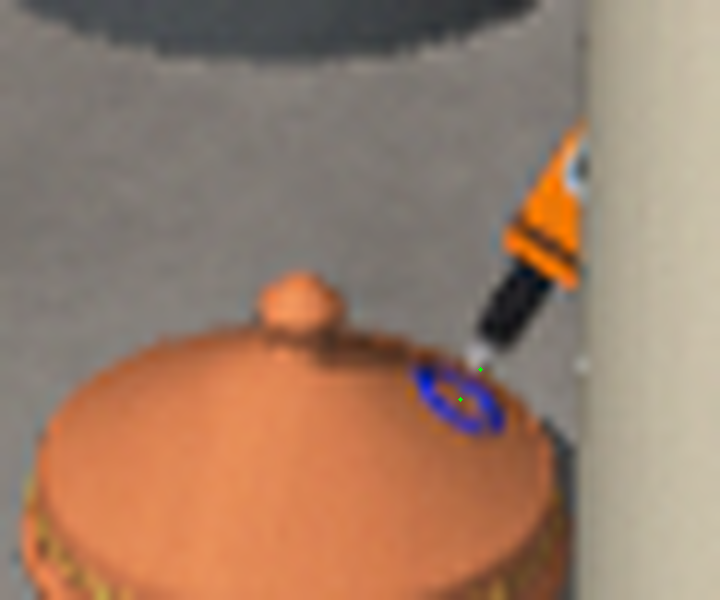

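drive_tool(
  commands="0.014 0.015 -0.046 0 0 0 0;0.014 0.015 -0.046 0 0 0 0;0 0 0 0 0 0 0;0 0 0 0 0 0 0;0 0 0 0 0 0 0;0 0 0 0 0 0 0",
)

```text
time_s: 14.8
eef_pos: [483.5, -314.0, 124.2]
ee_rot: [-0.171, 0.96, 0.104, 0.194]
force: [-0.2, -0.9, -0.1]
grip_width: 0.251
grip_force: 45.1
```

```bash
cat >> fz.py <<'E'
n=np.array([-.335,-.371,.866]);m=np.mean(F,0);print("Fn",((m[:3]-[-.05,0,-1.05])@n).round(2))
from aim import aim; aim()
E
python3 fz.py
```

```text
[-2.0000e-02  3.0000e-01 -1.0800e+00  4.8349e+02 -3.1405e+02  1.2418e+02] 15.2 [-0.171   0.9603  0.1042  0.1943]
Fn -0.15
pos [ 483.5 -314.   124.1] tip [ 512.6 -282.1   49.3] angle err deg 0.18 turn units [0.002 0.003 0.002] joints [-0.99  0.57  1.54  0.54  1.22  0.12]
tip rel ring: along n 2.1 lateral [-0.6 -0.7 -0.6]
move to standoff 30 [-8.5 -9.8 24.7]
move to standoff 10 [-1.8 -2.4  7.4]
move to standoff 0 [ 1.6  1.4 -1.3]
move to standoff -4 [ 2.9  2.8 -4.8]
```

drive_tool(
  commands="0.007 0.008 -0.018 0 0 0 0;0 0 0 0 0 0 0;0 0 0 0 0 0 0;0.005 0.006 -0.013 0 0 0 0;0 0 0 0 0 0 0;0 0 0 0 0 0 0;0 0 0 0 0 0 0",
)

```text
time_s: 15.88
eef_pos: [484.7, -312.7, 121.1]
ee_rot: [-0.171, 0.96, 0.104, 0.194]
force: [-0.2, -1.5, 1.0]
grip_width: 0.25
grip_force: 45.5
```

```bash
python3 fz.py
```

```text
[-3.6000e-01 -1.3100e+00  4.4000e-01  4.8471e+02 -3.1266e+02  1.2106e+02] 16.2833 [-0.171   0.9603  0.1042  0.1944]
Fn 1.88
pos [ 484.7 -312.6  121. ] tip [ 513.9 -280.8   46.2] angle err deg 0.19 turn units [0.002 0.003 0.002] joints [-0.99  0.58  1.55  0.54  1.21  0.12]
tip rel ring: along n -1.4 lateral [-0.6 -0.7 -0.5]
move to standoff 30 [ -9.7 -11.1  27.8]
move to standoff 10 [-3.  -3.7 10.4]
move to standoff 0 [ 0.3 -0.   1.8]
move to standoff -4 [ 1.7  1.5 -1.7]
```

drive_tool(
  commands="0.004 0.004 -0.01 0 0 0 0;0.004 0.004 -0.01 0 0 0 0;0 0 0 0 0 0 0;0 0 0 0 0 0 0;0 0 0 0 0 0 0;0 0 0 0 0 0 0;0 0 0 0 0 0 0;0 0 0 0 0 0 0",
)

```text
time_s: 17.05
eef_pos: [485.5, -311.8, 119.0]
ee_rot: [-0.171, 0.96, 0.104, 0.194]
force: [-0.8, -1.3, 2.0]
grip_width: 0.252
grip_force: 45.6
```

```bash
python3 fz.py; python3 - <<'E'
from aim import *
bl=((110,60,40),(145,255,255)); print("ring",cen(S,(335,165,40,40),*bl)[0])
cv2.imwrite("pics/z.png",crop(S,320,150,60,50,12))
E
```

```text
[-1.8000e-01 -1.3300e+00  1.8300e+00  4.8549e+02 -3.1180e+02  1.1902e+02] 17.45 [-0.171   0.9603  0.1042  0.1943]
Fn 3.03
pos [ 485.5 -311.8  119. ] tip [ 514.6 -279.9   44.2] angle err deg 0.18 turn units [0.002 0.003 0.002] joints [-0.98  0.58  1.55  0.55  1.21  0.12]
tip rel ring: along n -3.8 lateral [-0.6 -0.7 -0.6]
move to standoff 30 [-10.5 -12.   29.8]
move to standoff 10 [-3.8 -4.6 12.5]
move to standoff 0 [-0.4 -0.8  3.8]
move to standoff -4 [0.9 0.6 0.4]
ring [357.5        182.94444444]
```

View pics/z.png

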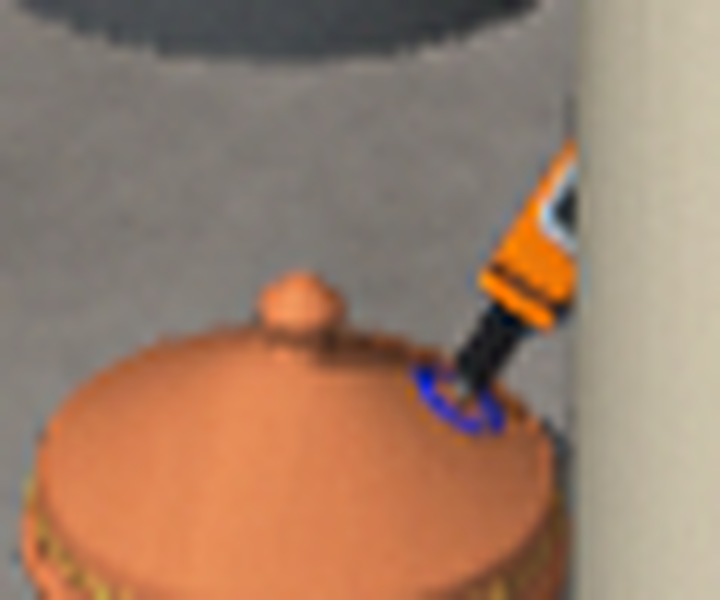

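The tip sits in the middle of the ring at crop (463,392). The push is about 3.0 N, roughly 4 mm in, the cover hasn't moved, and the gauge is within about 0.2° of the estimated normal. I'll hold one second more, then hand in.

drive_tool(
  commands="0 0 0 0 0 0 0;0 0 0 0 0 0 0;0 0 0 0 0 0 0;0 0 0 0 0 0 0;0 0 0 0 0 0 0;0 0 0 0 0 0 0;0 0 0 0 0 0 0;0 0 0 0 0 0 0;0 0 0 0 0 0 0;0 0 0 0 0 0 0;0 0 0 0 0 0 0;0 0 0 0 0 0 0",
)

```text
time_s: 18.65
eef_pos: [485.5, -311.8, 119.0]
ee_rot: [-0.171, 0.96, 0.104, 0.194]
force: [0.4, -1.5, 2.2]
grip_width: 0.252
grip_force: 45.6
```

```bash
python3 -c "from rig import *; print(sense()['force']); print(finish_job())"
```

```text
[ 0.35772526 -1.51992132  2.21193444]
the job is handed in; nothing more can be done
None
```

Job handed in at 18.65 s: the gauge was zeroed on the copper disc, then left held and pressed square inside the blue ring at about 3 N (tip about half-way in), with the cover unmoved in the last picture; no verdict came back.

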